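# Shift the feeder shutter over its bump to the other cup

### The job

On the sloping budgie feeder, an aluminium shutter covers one of the two clear cups and a bump in the rails keeps it there. Take the shutter by its fin, lift it square off the slope over the bump, carry it across and set it down flat on the rails over the other cup, wholly past the bump, then let go. Come in at a slant beneath the wooden perch so as not to bump into it, and leave the things around the feeder where they are.

Things in the scene. Friction and masses are not known exactly. Their poses are not given: they have to be found in the camera images.
- feeder: Wooden feeder fixed to the table, foot 150 x 250 mm. Its deck slopes at 28 degrees, rising away from the robot. Origin on the table under the deck's middle: z up, y level along the deck (to the robot's left at yaw 0), x away from the robot. Two open clear cups hang in the deck, centred at y = -63 and +63 mm. Clear guide walls 34 mm high off the slope run along the deck's lower and upper edges.
- deck_mid (a point): Middle of the deck's face, 85 mm above the feeder's origin, axes as the feeder's. The shutter rides on two rails along the deck's lower and upper edges, 43 mm down and up the slope from here. Half-way along (y = 0) each rail has a square-sided steel bump, 8 mm high off the slope and 10 mm wide along y. Nothing on the deck between the guide walls, except the shutter, is over 15 mm high.
- fin (a point): Middle of the grip fin of the aluminium shutter. Fin: 14 mm thick along the rails, 34 mm long up the slope, standing 42 mm above the shutter plate; this point is 26 mm above the plate, 16 mm below the fin's top. Axes: x up the slope (away from the robot), y level along the rails in the direction of travel, z square off the slope (up and towards the robot, 28 degrees from vertical).
- plate (a point): Middle of the shutter plate's top face, 14 mm off the deck when down; axes as fin. The plate is 106 mm up the slope x 80 mm along the rails, on runners 80 mm long. The fin stands on its middle. The moving parts weigh 0.18 to 0.3 kg and are guided: they cannot turn or come off.
- shutter_slide (a joint): Travel of the shutter along the rails in m, growing along the feeder's +y: 0 = end stop over the cup at y = -63 mm (it starts within 14 mm of this), 0.126 = end stop over the cup at y = +63 mm. While down it is stopped by the bump at about 0.018; once lifted it can go down flat again only beyond 0.108. About 0.6 N of friction; it stays where it is left.
- shutter_lift (a joint): Lift of the shutter square off the slope in m: 0 = down on the rails, 0.016 = upper stop. More than 0.008 clears the bump. It falls back by its own weight when let go.
- perch: Wooden perch bar, 12 mm thick, 286 mm long, level along the feeder's y above the deck, on two 8 mm steel arms that rise behind the deck at y = -130 and +130 mm and reach forward to the bar. Fixed to the feeder; origin and axes coincide with the feeder's.
- perch_mid (a point): Middle of the perch bar: x = -24 mm, z = 270 mm in the feeder's axes, 150 mm above the fin point and 5 mm nearer the robot. A gripper coming straight down meets the bar; tilted to the slope (about 28 degrees, leaning to the robot) there are 60 mm from the tool's middle line to the bar's surface.
- cup_tower: Bystander: three stacked clear plastic cups, 150 mm tall, 76 mm across, one piece. Origin at the centre of its underside.
- dish: Bystander: white ceramic feeding dish, 104 mm across, 36 mm high. Origin at the centre of its underside.
- ball_center (a point): Bystander: centre of a purple plastic rattle ball, 38 mm across, lying in the dish.
- clothespin: Bystander: wooden clothespin toy, 100 mm long, 14 mm high, lying on the table. Origin at the centre of its underside.

How it is judged (in metres and radians):
On the way:
1. the shutter is lifted clear of the bump and is over it (value of joint shutter_lift above 0.0075 m and value of joint shutter_slide between 0.03 and 0.1 m), for 0.1 s.
At the end, for the whole second after the job is handed in: The shutter is wholly past the bump (travel over 107 mm of 126), down on its rails (lift under 3 mm) and at rest (value of joint shutter_slide above 0.107 m and value of joint shutter_lift below 0.003 m and linear speed of shutter_lift below 0.02 m/s); the robot touches nothing.
It fails at once if the perch is struck with more than 10 N (contact force between any of the arm, the fingers and perch above 10 N).
It fails at once if a bystander is moved more than 30 mm (distance of any of cup_tower, dish, clothespin from where it was at the start of the episode above 0.03 m or distance of ball_center from where it was at the start of the episode above 0.04 m).
It also fails if it takes over 34 s, if anything falls off the work surface, if the arm or the gripper's body presses on something with over 40 N, if the wrist force passes 120 N, or if a joint passes its speed limit or range.

### The arm

A 7-joint arm with a two-finger parallel gripper is mounted at the origin on the work surface. World frame = base frame: x ahead of the robot, y to its left, z up, the work surface at z = 0. Lengths are in mm, angles in rad, forces in N, time in s.
With the tool pointing down it reaches from about 400 to 875 mm from the base axis. Payload 4.4 kg.
Tool frame: the origin (TCP) lies at the very end of the fingers, on their centre line; the grasp point (between the pads) lies 19 mm behind it; z points along the fingers, y is the direction in which the jaws open and shut (so a half turn about z gives the same grasp; the last joint's range is limited). The gripper opens to 85 mm and grips with 20 to 120 N. Pads are 22 mm wide; open, the fingers measure 114 mm over their backs; the gripper's body (76 mm by 85 mm) begins 54 mm behind the grasp point. The pads swing forward as they close: fully open they stand 13 mm farther back than shut.
Start: joints at [-1.187, 0.628, 0.038, 1.517, -0.027, 0.996, -0.02], TCP at [282.59, 585.372, 231.313] pointing down, gripper open.
Joint ranges: [-3.06, 3.06], [-0.37, 2.12], [-1.25, 1.32], [0.18, 2.47], [-1.1, 4.24], [0.23, 1.98], [-2.94, 2.94]. Speed limits (rad/s): [2.57, 2.57, 3.14, 3.14, 3.14, 3.14, 3.14].

### API

Orientations are given as [roll, pitch, yaw] about the fixed x, y, z axes, in that order (R = Rz(yaw) Ry(pitch) Rx(roll)).
In Python, from cell import ctrl gives the robot as it stands. The module is installed in compiled form; this text tells all that it offers.
- The arm moves only by the shell command python3 -m jog 'ROWS'. ROWS is text: rows parted by semicolons, each of 7 numbers parted by spaces: the shift along the tool's x, y, z in mm, then the turn, a rotation vector about the tool's x, y, z in degrees, then the opening, from -1 (shut) to 1 (fully open). In form: x y z wx wy wz claw; .... A call has 1 to 8 rows; each row is the pose to reach, as a shift and turn from the pose commanded when the call began, along the tool's axes at that moment; what a row does not reach only later rows make up. A row lasts 1/8 s, in which the tool goes at most 62.5 mm and 10.7 degrees, less where a joint would pass 70% of its speed; a pose out of reach is approached as far as the arm can. A call with a gripper value outside its range is refused whole. The fingers move at their own pace and stop on an object; the grip force is fixed at half the most. Time passes only in rows, so rows that repeat a pose let the fingers close. It gives the time, the measured TCP pose, the force and the opening at its end, in the units of the state.
- ctrl.read_state(): the state, without advancing time (a new reading comes with each control period).
- ctrl.get_image(name): name is "side" or "top" or "wrist"; returns a dict with "image" (420x560x3 uint8, red, green, blue), "z_map" (420x560 float32, mm along the optical axis (not along the pixel's ray), 0 where there is no reading), "vertical_fov" (degrees; the focal length in pixels is half the picture's height over the tangent of half this angle, whatever the lens; pixels are square), "cx", "cy" (the principal point, pixels), "k1" (the pictures are not rectified: a ray, as slopes to the right and down, at radius r is drawn at 1 + k1 r^2 times it, then the intrinsics apply), "extrinsics" (4x4, takes a point from world to camera coordinates); the wrist camera has in their place "hand_eye" (4x4, takes a point from camera to tool coordinates, whose origin is the TCP and whose axes are the flange's). Camera axes: x right, y down, z forward; pixel columns grow to the right and rows downward; lengths in mm; the calibration is good to about 2 mm. A picture is of the moment at which its call begins: read the wrist's pose just before it.
- ctrl.finish_job(): hands the job in, once; it reports no verdict.
The state is a dict: "clock": time; "qpos": joint angles; "qd": joint speeds; "tau": joint torques, N m; "eef_pos": TCP position; "tool_rot": TCP orientation; "force": force on the tool from outside, world axes, zero at the start; "torque": the same for the moment, N m; "width": finger opening in mm.
Only numpy, scipy, OpenCV 4.12 (cv2) and the standard library are available. Lean on these libraries where they do the work, as an engineer would, in place of code of your own. Each camera call takes 0.05 s, during which the arm holds its last target.

## Working session

There is one attempt and no reset: what is moved stays moved. The work goes in short steps, Python scripts to look and compute and a shell command to move; the robot and the scene stay as the last step left them, time stands still between calls to the robot, and variables do not carry over. Pictures are saved under pics/ and viewed, and the job is handed in when it is done.

```bash
mkdir -p pics; ls; cat > h.py <<'E'
import numpy as np, cv2
from scipy.spatial.transform import Rotation as R
from cell import ctrl
def snap(n,f):
    s=ctrl.read_state(); d=ctrl.get_image(n)
    cv2.imwrite(f'pics/{f}.png',d['image'][:,:,::-1]); 
    d['s']=s; np.save(f'pics/{f}.npy',d,allow_pickle=True); return d
def load(f): return np.load(f'pics/{f}.npy',allow_pickle=True).item()
def T_wc(d):
    if 'extrinsics' in d: return np.linalg.inv(np.array(d['extrinsics']))
    s=d['s'];T=np.eye(4);T[:3,:3]=R.from_euler('xyz',s['tool_rot']).as_matrix();T[:3,3]=s['eef_pos']
    return T@np.array(d['hand_eye'])
def K(d):
    f=210/np.tan(np.radians(d['vertical_fov'])/2); return np.array([[f,0,d['cx']],[0,f,d['cy']],[0,0,1]])
def world(d,u,v,z=None):
    p=cv2.undistortPointsIter if 0 else None
    k=K(d); x,y=(u-k[0,2])/k[0,0],(v-k[1,2])/k[0,0]
    a,b=x,y
    for _ in range(30):
        r=a*a+b*b; a,b=x/(1+d['k1']*r),y/(1+d['k1']*r)
    if z is None: z=d['z_map'][int(round(v)),int(round(u))]
    return (T_wc(d)@np.array([a*z,b*z,z,1]))[:3]
def proj(d,P):
    c=np.linalg.inv(T_wc(d))@np.append(P,1); a,b=c[0]/c[2],c[1]/c[2]; r=a*a+b*b; k=K(d)
    return k[0,0]*a*(1+d['k1']*r)+k[0,2],k[0,0]*b*(1+d['k1']*r)+k[1,2]
E
python3 - <<'E'
from h import *
for n in ['side','top','wrist']:
    d=snap(n,n+'0'); print(n,d['vertical_fov'],d['k1'],T_wc(d).round(2).tolist())
print(d['s'])
E
```

```text
pics
side 53.199740082529935 -0.1097244514213143 [[0.96, -0.12, 0.24, 307.95], [-0.26, -0.48, 0.84, -772.36], [0.01, -0.87, -0.49, 661.74], [0.0, 0.0, 0.0, 1.0]]
top 57.707052701228186 0.008689647702296625 [[0.02, -0.99, 0.16, 344.76], [-1.0, -0.01, 0.03, -2.31], [-0.02, -0.16, -0.99, 1242.81], [0.0, 0.0, 0.0, 1.0]]
wrist 67.16488118840505 0.008535102625973637 [[0.44, 0.85, 0.29, 208.16], [0.9, -0.41, -0.14, 620.33], [-0.0, 0.32, -0.95, 374.05], [0.0, 0.0, 0.0, 1.0]]
{'clock': 0.1, 'qpos': array([-1.18679838,  0.62922794,  0.03847019,  1.51823298, -0.02698827,
        0.99631104, -0.02002345]), 'qd': array([ 0.00044466, -0.00376642,  0.00040817, -0.00166635,  0.00266444,
       -0.00099543, -0.00170679]), 'tau': array([ 2.87957162e-03, -5.64537656e+01,  1.23017795e+00, -1.93971580e+01,
        1.12052259e-02,  5.47644086e-03, -1.47080897e-05]), 'eef_pos': array([282.36192801, 584.86572994, 230.50937366]), 'tool_rot': array([-3.13993245e+00,  3.94074796e-05,  2.69175789e+00]), 'force': array([-0.29381478, -0.68857128, -0.40930524]), 'torque': array([-0.0214005 , -0.0070907 , -0.02104755]), 'width': 85.72686797901463}
```

View pics/side0.png

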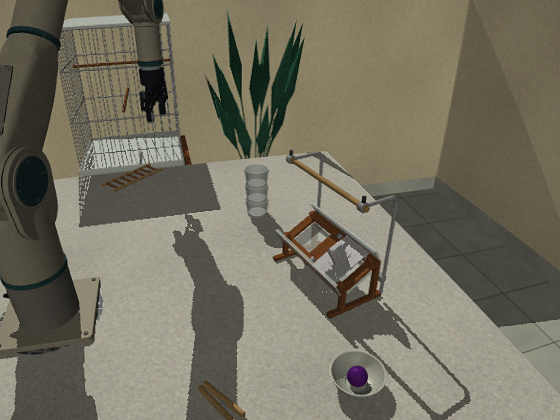

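View pics/top0.png

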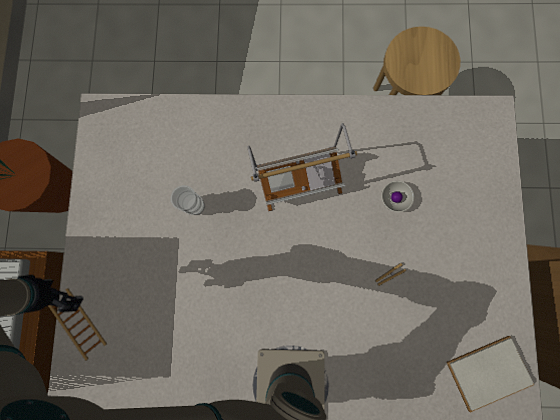

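```bash
python3 - <<'E'
from h import *
a=cv2.imread('pics/side0.png')[140:320,260:410]; cv2.imwrite('pics/side0c.png',cv2.resize(a,None,fx=3.3,fy=3.3,interpolation=cv2.INTER_CUBIC))
a=cv2.imread('pics/top0.png')[110:220,235:365]; cv2.imwrite('pics/top0c.png',cv2.resize(a,None,fx=5,fy=5,interpolation=cv2.INTER_CUBIC))
E
```

```text
(no output)
```

View pics/side0c.png

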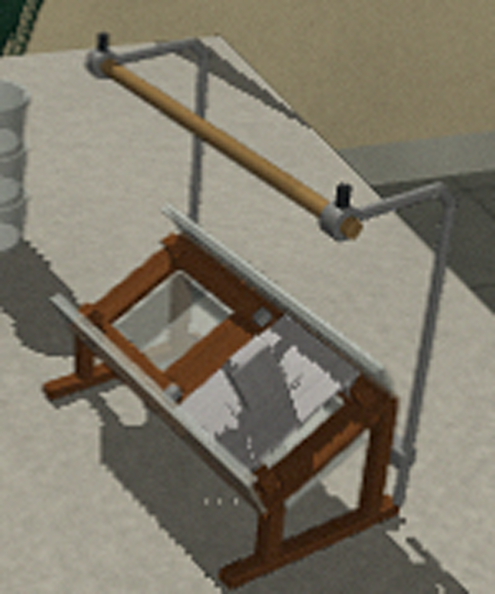

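View pics/top0c.png

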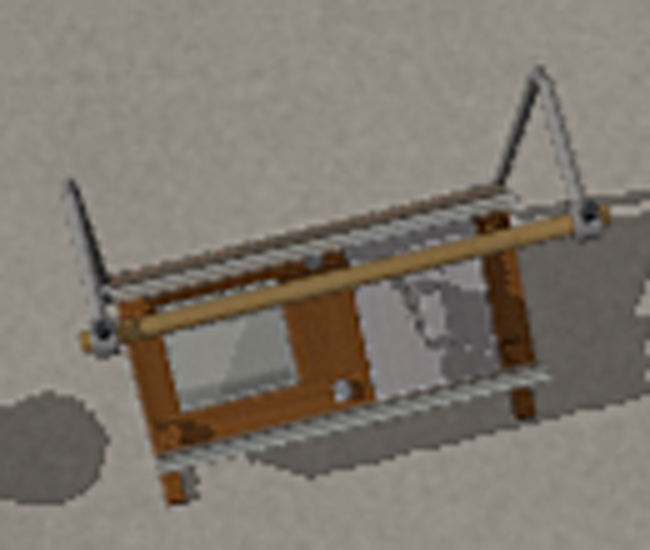

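```bash
cat >> h.py <<'E'
s28,c28=np.sin(np.radians(28)),np.cos(np.radians(28))
def Fz(yaw): return R.from_euler('z',yaw).as_matrix()
def slope(u,y,h): # deck coords -> feeder coords
    return np.array([u*c28-h*s28, y, 85+u*s28+h*c28])
E
python3 - <<'E'
from h import *
from scipy.optimize import least_squares
t=load('top0');s=load('side0')
L=[(t,(251.6,178),np.array([-24,143,270])),(t,(356.4,152.6),np.array([-24,-143,270])),
(s,(289.4,159.7),np.array([-24,143,270])),(s,(366.7,209.1),np.array([-24,-143,270])),
(t,(304,188),slope(-43,0,6)),(t,(298.2,162.4),slope(43,0,6)),
(s,(312.4,258.2),slope(-43,0,6)),(s,(339.1,236),slope(43,0,6))]
def res(p):
    return np.concatenate([np.subtract(proj(d,Fz(p[2])@q+[p[0],p[1],0]),uv) for d,uv,q in L])
r=least_squares(res,[600,0,.2],x_scale=[100,100,.3]);print(r.x,r.fun.reshape(-1,2).round(1))
for d,u,v in((t,304,188),(t,298,162),(t,304,164),(s,312,258),(s,339,236)): print(world(d,u,v))
for d,n in((t,'top0'),(s,'side0')):
  im=cv2.imread(f'pics/{n}.png'); im=cv2.resize(im,None,fx=4,fy=4,interpolation=cv2.INTER_CUBIC)
  O=np.append(r.x[:2],0);M=Fz(r.x[2])
  def ln(a,b,c): cv2.line(im,*[tuple(int(round(4*x+1.5)) for x in proj(d,M@q+O)) for q in(a,b)],c,1)
  ln([-24,143,270],[-24,-143,270],(0,255,0))
  for u in(-43,43): ln(slope(u,-125,0),slope(u,125,0),(255,0,0))
  ln(slope(-53,0,14),slope(53,0,14),(0,0,255))
  for sl in(0,.014):
   y=-63+sl*1000
   for dy in(-7,7): ln(slope(-17,y+dy,56),slope(17,y+dy,56),(0,255,255) if sl==0 else (255,0,255))
   ln(slope(-53,y+40,14),slope(53,y+40,14),(0,255,255) if sl==0 else (255,0,255))
  c=im[440:880,940:1460] if n=='top0' else im[560:1160,1040:1640]
  cv2.imwrite(f'pics/ov_{n}.png',c)
E
```

```text
[ 6.40642895e+02 -2.31024348e+01  2.50664862e-01] [[-0.4 -0.2]
 [ 0.4  0.1]
 [-1.1 -2.1]
 [ 0.5  1.5]
 [-0.5 -0.5]
 [-0.2 -1.2]
 [-0.6  1. ]
 [ 0.1  0. ]]
[599.31628823 -34.69430852  71.69342657]
[671.89741078 -14.5403296  111.58523343]
[619.95332431 -28.59610804 272.99251189]
[602.31943098 -31.24671406  71.8993033 ]
[673.8835669  -14.91764137 111.10453747]
```

View pics/ov_top0.png

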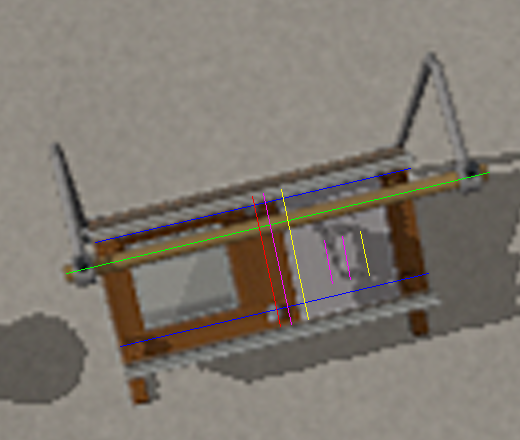

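View pics/ov_side0.png

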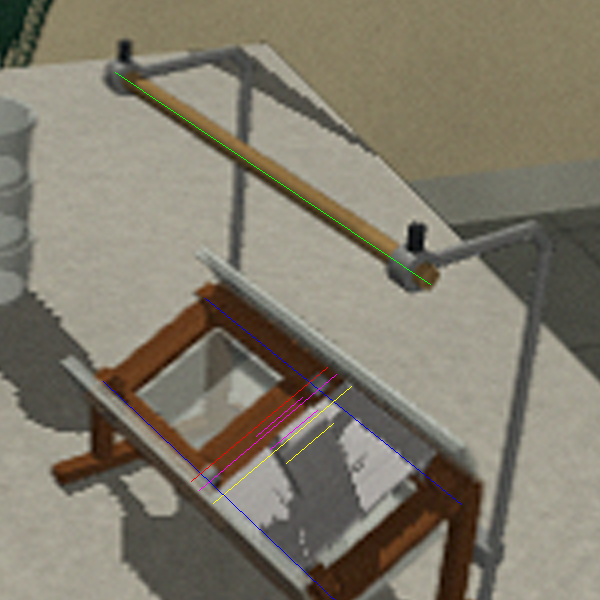

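```bash
cat >> h.py <<'E'
FX=np.array([640.64,-23.1]);FY=0.2507
def target(y,hgt,du=0,tilt=28):  # TCP at deck coords; fin axis
    M=Fz(FY); p=M@slope(du,y,hgt)+np.append(FX,0)
    t=np.radians(tilt); z=np.array([np.sin(t),0,-np.cos(t)]); yv=np.array([0,1.,0]); x=np.cross(yv,z)
    return p,M@np.column_stack([x,yv,z])
def rel(p,Rt,pc=None,Rc=None):
    s=ctrl.read_state()
    if pc is None: pc=s['eef_pos'];Rc=R.from_euler('xyz',s['tool_rot']).as_matrix()
    return Rc.T@(p-pc), np.degrees(R.from_matrix(Rc.T@Rt).as_rotvec())
E
python3 - <<'E'
from h import *
t=load('top0')
for u,v in((181,195),(190,203),(398,196)): print(world(t,u,v))
p,Rt=target(-53,240); print(p); a,b=rel(p,Rt)
print(a.round(1),b.round(1),np.linalg.norm(a),np.linalg.norm(b))
E
```

```text
[556.55617104 327.84722682 151.93918936]
[533.38154149 300.42607567 150.22040372]
[ 582.62523852 -333.86532125   45.14751344]
[ 544.63745416 -102.39536917  296.90742229]
[-535.  -505.   -65.6] [ -9.9 -26.9 -39.3] 738.661173426749 48.62323722297676
```

```bash
python3 -m jog '-20 -20 -3 0 0 0 1;-60 -57 -8 0 -3 -4 1;-100 -95 -13 -1 -5 -8 1;-140 -132 -18 -2 -8 -12 1;-180 -170 -23 -3 -10 -15 1;-220 -208 -28 -4 -12 -18 1;-260 -246 -33 -5 -14 -20 1;-290 -275 -37 -5 -15 -22 1'; python3 -c "
from h import *
p,Rt=target(-53,240); a,b=rel(p,Rt);print(a.round(1),b.round(1),ctrl.read_state()['qpos'])"
```

```text
clock: 1.15
eef_pos: [424.1, 208.9, 268.4]
tool_rot: [3.107, 0.272, 3.073]
force: [0.2, 0.8, -0.4]
width: 85.3
[-144.  -302.5    0. ] [ -4.8 -12.  -17.2] [-0.70872174  0.22096963  0.10174258  2.16188078  0.23641959  0.53701386
  0.70522291]
```

```bash
python3 -m jog '-20 -42 0 -1 -2 -3 1;-40 -84 0 -1.5 -4 -5 1;-60 -126 0 -2 -5 -7 1;-80 -168 0 -3 -7 -10 1;-100 -210 0 -3.5 -9 -12 1;-120 -252 0 -4 -10 -15 1;-140 -290 0 -4.8 -12 -17 1;-144 -302 0 -4.8 -12 -17.2 1'; python3 -c "
from h import *
p,Rt=target(-53,240); a,b=rel(p,Rt);print(a.round(1),b.round(1),ctrl.read_state()['qpos'])
snap('wrist','w1')"
```

```text
clock: 2.15
eef_pos: [544.9, -105.2, 296.3]
tool_rot: [3.141, 0.489, -2.901]
force: [0.7, 0.8, -0.2]
width: 85.3
[-0.6  2.8 -0.3] [-0.2  0.  -0.5] [ 0.53590655  0.26747329 -0.30678086  2.09877216 -0.40486871  0.380936
  2.41465103]
```

View pics/w1.png

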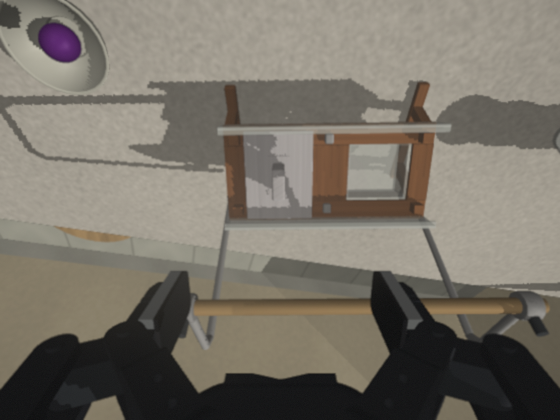

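```bash
cat > ov.py <<'E'
from h import *
import sys
def ov(f,x0,y0,x1,y1,k,slides,lift=0,F=None,out='ov'):
  d=load(f); im=cv2.resize(cv2.imread(f'pics/{f}.png')[y0:y1,x0:x1],None,fx=k,fy=k,interpolation=cv2.INTER_CUBIC)
  raw=im.copy()
  fx,fy,yaw=F if F is not None else (*FX,FY)
  O=np.array([fx,fy,0]);M=Fz(yaw)
  def pt(q):
    u,v=proj(d,M@np.array(q,float)+O); return (int(round((u-x0+.5)*k-.5)),int(round((v-y0+.5)*k-.5)))
  def ln(a,b,c): cv2.line(im,pt(a),pt(b),c,1)
  ln([-24,143,270],[-24,-143,270],(0,255,0))
  for u in(-43,43):
    ln(slope(u,-5,8),slope(u,5,8),(0,0,255))
  for s in slides:
   y=-63+s
   for a,b in(((-17,-7),(17,-7)),((17,-7),(17,7)),((17,7),(-17,7)),((-17,7),(-17,-7))):
     ln(slope(a[0],y+a[1],56+lift),slope(b[0],y+b[1],56+lift),(0,255,255))
   for a,b in(((-53,-40),(53,-40)),((53,-40),(53,40)),((53,40),(-53,40)),((-53,40),(-53,-40))):
     ln(slope(a[0],y+a[1],14+lift),slope(b[0],y+b[1],14+lift),(255,0,255))
  cv2.imwrite(f'pics/{out}.png',im);cv2.imwrite(f'pics/{out}r.png',raw)
E
python3 -c "
from ov import *
ov('w1',210,70,450,240,3.3,[8],out='ov1')
d=load('w1')
for u,v in((278,165),(278,190),(290,200),(290,140),(255,200)): print(world(d,u,v))"
```

```text
[629.0204256  -87.60034531 103.50736008]
[634.37637336 -86.16471155 138.70340607]
[670.37114297 -62.68007009 113.31515528]
[609.63926117 -78.24079133  79.00125753]
[ 681.04165343 -103.8654549   112.72447203]
```

View pics/ov1.png

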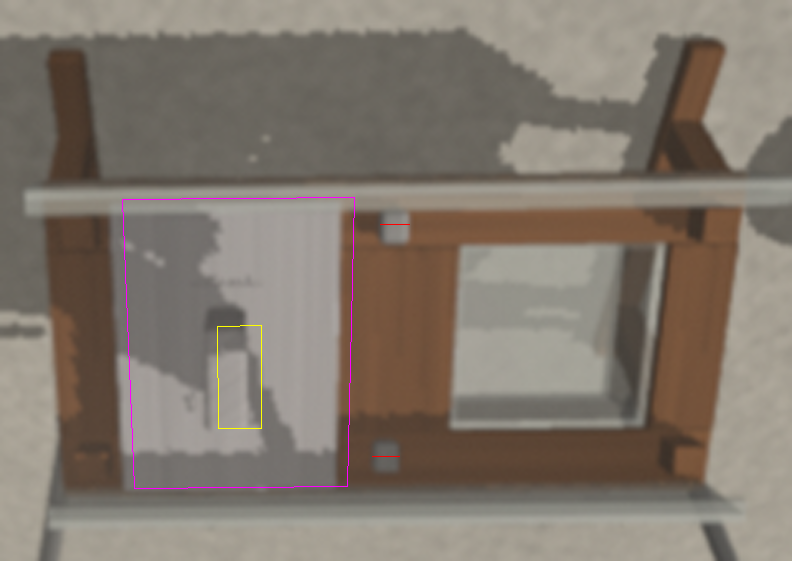

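View pics/ov1r.png

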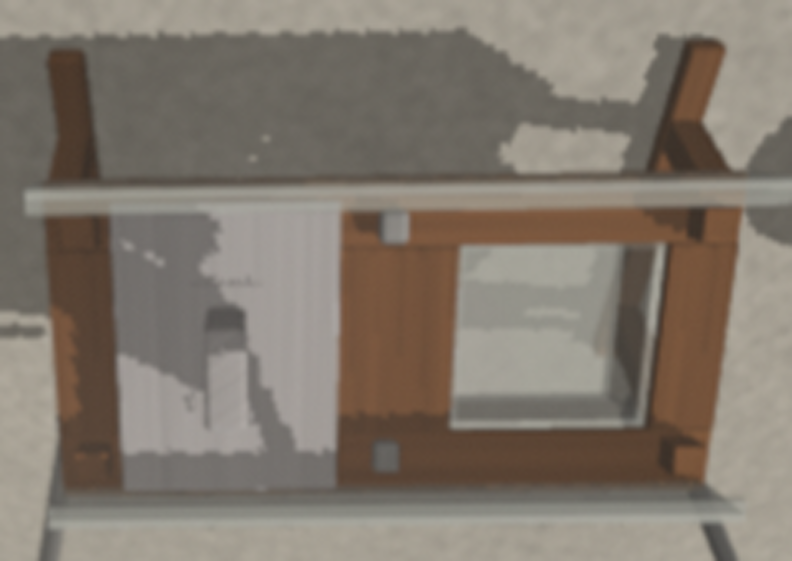

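```bash
python3 -c "
from h import *
d=load('w1')
def dk(p):
  q=Fz(FY).T@(p-np.append(FX,0))-[0,0,85]; return np.round([q[0]*c28+q[2]*s28,q[1],-q[0]*s28+q[2]*c28],1)
for u,v in((300,150),(300,170),(300,190),(300,205),(255,205),(278,170),(278,180),(278,185),(278,190),(278,195),(278,198)): print(u,v,dk(world(d,u,v)))
p,Rt=target(-59,120); a,b=rel(p,Rt);print(a.round(1),b.round(1))
"
```

```text
300 150 [-29.9 -34.2  14.9]
300 170 [ -6.4 -33.9  14.3]
300 190 [ 17.7 -33.7  15.7]
300 205 [ 36.8 -33.5  15.4]
255 205 [ 36.3 -88.5  15.4]
278 170 [-15.3 -59.3  56.2]
278 180 [ -4.6 -59.4  56.5]
278 185 [  1.  -59.5  56. ]
278 190 [  6.  -59.5  57.6]
278 195 [ 11.5 -59.6  58. ]
278 198 [ 14.7 -59.6  58.3]
[ -0.4  -3.6 119.5] [-0.2 -0.  -0.4]
```

```bash
python3 -m jog '0 -3 20 0 0 -0.4 1;0 -3 45 0 0 -0.4 1;0 -3 70 0 0 -0.4 1;0 -3 95 0 0 -0.4 1;0 -3 120 0 0 -0.4 1;0 -3 140 0 0 -0.4 1;0 -3 140 0 0 -0.4 1;0 -3 140 0 0 -0.4 1'; python3 -c "
from h import *
p,Rt=target(-59,24); a,b=rel(p,Rt);print(a.round(1),b.round(1),ctrl.read_state()['qpos'].round(2))
snap('wrist','w2');snap('side','s2')"
```

```text
clock: 3.2
eef_pos: [614.7, -87.4, 184.5]
tool_rot: [3.135, 0.469, -2.884]
force: [1.2, 0.3, -0.4]
width: 85.4
[ 8.8 -3.9 83.2] [ 0.6 -1.1  0.3] [ 0.25  0.52 -0.05  2.06 -0.95  0.23  2.94]
```

View pics/w2.png

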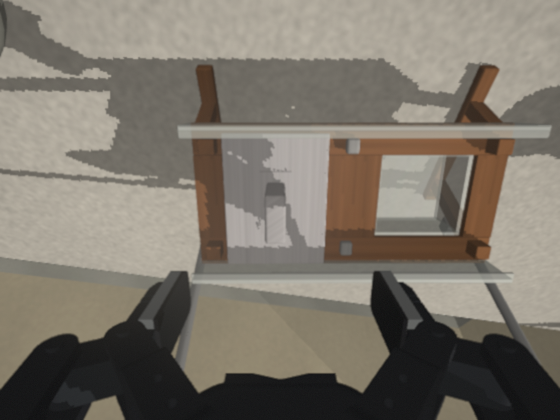

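View pics/s2.png

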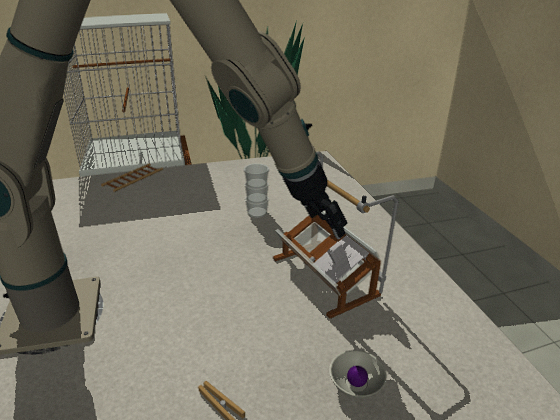

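```bash
cat > kin.py <<'E'
import numpy as np, itertools
from scipy.optimize import least_squares
from scipy.spatial.transform import Rotation as R
def rz(a): return R.from_euler('z',a).as_matrix()
def ry(a): return R.from_euler('y',a).as_matrix()
def fk(q,P,S):
    # P: b,c, d0, x1, L1, xe, L2, xf, xw, Lt
    b,c,d0,x1,L1,xe,L2,xf,xw,Lt=P
    M=rz(S[0]*q[0]+b); p=np.array([0,0,d0.item() if hasattr(d0,'item') else d0]);pts=[p]
    p=p+M@[x1,0,0]
    M=M@ry(q[1])@rz(S[1]*q[2]); p=p+M@[xe,0,L1]; pts.append(p)
    M=M@ry(q[3]); p=p+M@[xf,0,0]; M=M@rz(S[2]*q[4]); p=p+M@[0,0,L2]; pts.append(p)
    M=M@ry(q[5]); p=p+M@[xw,0,0]; M=M@rz(S[3]*q[6]+c); p=p+M@[0,0,Lt]; pts.append(p)
    return p,M,pts
E
python3 - <<'E'
from kin import *
from h import *
st=[load('top0')['s'],load('wrist0')['s'],load('w1')['s'],load('w2')['s']]
q1=[-0.70872174,0.22096963,0.10174258,2.16188078,0.23641959,0.53701386,0.70522291]
D=[(np.array(s['qpos']),s['eef_pos'],s['tool_rot']) for s in st]+[(np.array(q1),np.array([424.1,208.9,268.4]),np.array([3.107,.272,3.073]))]
for S in itertools.product((1,-1),repeat=4):
  def res(P):
    o=[]
    for q,p,r in D:
      a,M,_=fk(q,P,S); o+=list((a-p)/5); o+=list(100*R.from_matrix(M.T@R.from_euler('xyz',r).as_matrix()).as_rotvec())
    return np.array(o+list(np.array(P)[[3,5,7,8]]*.001))
  best=min((least_squares(res,[b,c,300,0,400,0,400,0,0,200]) for b in(0,1.57,3.1,-1.57) for c in(0,1.57,3.1,-1.57)),key=lambda r:r.cost)
  print(S,best.cost.round(3),best.x.round(3))
E
```

```text
(1, 1, 1, 1) 17669.067 [-5.460000e-01  4.401000e+00 -2.585400e+01 -6.012390e+02 -2.826700e+01
 -6.835580e+02 -1.031597e+03 -1.447899e+03 -6.399490e+02  1.913554e+03]
(1, 1, 1, -1) 48071.362 [-6.030000e-01 -2.034000e+00 -1.254310e+02 -5.835260e+02  6.202000e+00
 -7.646330e+02 -1.084198e+03 -1.476576e+03 -6.857300e+02  1.942220e+03]
(1, 1, -1, 1) 49196.939 [-6.060000e-01  3.879000e+00  4.286210e+02 -1.055379e+03  7.135000e+01
 -2.008500e+01 -5.853300e+02 -1.362673e+03 -1.595880e+02  1.734666e+03]
(1, 1, -1, -1) 48155.408 [-3.110000e-01  2.880000e-01  7.784720e+02 -1.300953e+03  5.116800e+01
 -1.065690e+02 -3.597830e+02 -1.322994e+03 -3.922390e+02  1.966178e+03]
(1, -1, 1, 1) 13196.424 [-6.500000e-01 -1.941000e+00 -1.531000e+02 -1.494200e+02  2.098530e+02
 -9.789770e+02 -1.194245e+03 -1.270431e+03 -4.945420e+02  2.092912e+03]
(1, -1, 1, -1) 34345.454 [-7.440000e-01 -2.137000e+00  1.277670e+02 -3.214910e+02  3.178930e+02
 -1.110673e+03 -1.026421e+03 -1.200496e+03 -6.010630e+02  2.390842e+03]
(1, -1, -1, 1) 43309.854 [-5.080000e-01  4.013000e+00 -1.693744e+03  5.212220e+02 -3.765050e+02
 
[... 682 characters left out ...]
00 -5.12921e+02  7.29507e+02  4.30372e+02
 -3.87070e+01 -1.86702e+02 -2.81860e+01  1.62385e+02 -2.45236e+02]
(-1, -1, 1, 1) 59224.436 [   3.017   -1.217  297.513  -91.141 -476.129  411.166 -299.65    95.334
  305.924 -473.011]
(-1, -1, 1, -1) 17539.759 [ 1.10000e-02  2.03500e+00  1.50666e+02 -1.64637e+02  5.92112e+02
 -4.15990e+01  3.52247e+02 -1.35229e+02 -1.30574e+02  3.44482e+02]
(-1, -1, -1, 1) 21108.371 [-2.00000e-02  1.65700e+00  3.22359e+02 -5.47800e+00  5.57465e+02
 -1.36730e+01  3.76730e+02 -7.09500e+00 -1.87680e+01  3.51688e+02]
(-1, -1, -1, -1) 6.883 [-4.30000e-02  1.53000e+00  3.33551e+02  2.13100e+00  5.52611e+02
  6.05600e+00  3.82977e+02  8.99000e-01  2.89800e+00  3.36818e+02]
```

```bash
cat >fit.py <<'E'
from kin import *
from h import *
S=(-1,-1,-1,-1)
st=[load('top0')['s'],load('wrist0')['s'],load('w1')['s'],load('w2')['s']]
q1=[-0.70872174,0.22096963,0.10174258,2.16188078,0.23641959,0.53701386,0.70522291]
D=[(np.array(s['qpos']),s['eef_pos'],s['tool_rot']) for s in st]+[(np.array(q1),np.array([424.1,208.9,268.4]),np.array([3.107,.272,3.073]))]
def full(x): return np.array([x[7],x[8],x[9],0,x[10],0,x[11],0,0,x[12]])
def FK(q,x): return fk(np.array(q)+x[:7],full(x),S)
def res(x):
    o=[]
    for q,p,r in D:
      a,M,_=FK(q,x); o+=list((a-p)/2); o+=list(300*R.from_matrix(M.T@R.from_euler('xyz',r).as_matrix()).as_rotvec())
    return np.array(o+list(x[:7]/.02))
f=least_squares(res,[0]*7+[0,1.57,333,552,383,337])
X=f.x
if __name__=='__main__':
  print(f.cost,X.round(4)); 
  for q,p,r in D: a,M,_=FK(q,X); print((a-p).round(1),np.degrees(R.from_matrix(M.T@R.from_euler('xyz',r).as_matrix()).as_rotvec()).round(2))
E
python3 fit.py
```

```text
39.647460522171535 [-0.000000e+00  1.310000e-02 -1.370000e-02 -1.800000e-02  5.900000e-03
  8.700000e-03 -0.000000e+00 -5.430000e-02  1.534300e+00  3.285677e+02
  5.512930e+02  3.816002e+02  3.335152e+02]
[ 0.7 -0.6 -0.4] [-0.23 -0.18 -0.18]
[ 0.7 -0.6 -0.4] [-0.23 -0.18 -0.18]
[3.4 0.9 1.4] [-0.68  0.1   0.16]
[-0.   1.4 -0.5] [-0.43  0.31  0.12]
[-7.1  6.9 -0.1] [-0.85  0.03  0.09]
```

```bash
cat > ik.py <<'E'
from fit import *
lo=np.array([-3.06,-.37,-1.25,.18,-1.1,.23,-2.94]);hi=np.array([3.06,2.12,1.32,2.47,4.24,1.98,2.94])
def ik(p,Rt,n=80,seed=0,mg=.06):
    rng=np.random.default_rng(seed); out=[]
    def f(q):
        a,M,_=FK(q,X); return np.concatenate([(a-p)/10,10*R.from_matrix(M.T@Rt).as_rotvec(),.01*(q-(lo+hi)/2)/(hi-lo)])
    for _ in range(n):
        q0=rng.uniform(lo+mg,hi-mg)
        try: r=least_squares(f,q0,bounds=(lo+mg,hi-mg),max_nfev=60)
        except Exception: continue
        e=np.linalg.norm(r.fun[:6])
        if e<.05: out.append(r.x)
    return out
E
python3 - <<'E'
from ik import *
flip=np.diag([-1,-1,1.])
for tilt in(28,):
 for nm,y,h in(('hov',-59,240),('grasp',-59,24),('place',50,40)):
  for o,F in(('A',np.eye(3)),('B',flip)):
   p,Rt=target(y,h,0,tilt); sol=ik(p,Rt@F)
   print(nm,o,len(sol))
   u=[]
   for q in sol:
     if all(np.abs(q-v).max()>.25 for v in u): u.append(q)
   for q in u[:5]:
     print('  ',q.round(2),'elbow',FK(q,X)[2][1].round(0),'marg',np.minimum(q-lo,hi-q).min().round(2))
E
```

```text
hov A 42
   [ 0.76  0.3  -0.57  2.09 -0.2   0.37  2.23] elbow [ 118. -123.  853.] marg 0.14
   [ 0.99  0.38 -0.91  2.09  0.24  0.38  1.8 ] elbow [ 106. -181.  838.] marg 0.15
   [ 0.18  0.26  0.17  2.09 -0.73  0.49  2.76] elbow [147. -35. 859.] marg 0.18
   [ 1.14  0.49 -1.19  2.09  0.66  0.46  1.39] elbow [  99. -248.  811.] marg 0.06
   [ 0.46  0.27 -0.18  2.09 -0.53  0.42  2.56] elbow [132. -74. 859.] marg 0.19
hov B 37
   [ 0.78  0.31 -0.6   2.09 -0.16  0.37 -0.94] elbow [ 116. -128.  852.] marg 0.14
   [ 0.22  0.26  0.11  2.09 -0.7   0.47 -0.41] elbow [144. -41. 859.] marg 0.24
   [ 0.55  0.27 -0.3   2.09 -0.44  0.4  -0.67] elbow [127. -88. 858.] marg 0.17
   [ 1.02  0.4  -0.97  2.09  0.33  0.39 -1.42] elbow [ 104. -194.  834.] marg 0.16
   [-0.11  0.29  0.54  2.09 -0.91  0.58 -0.22] elbow [166.   9. 854.] marg 0.19
grasp A 34
   [ 0.85  1.03 -1.14  2.05  1.69  0.65  0.55] elbow [ 294. -374.  607.] marg 0.11
   [ 0.68  0.83 -0.77  2.05  1.67  0.31  0.46] elbow [ 305. -277.  695.] marg 0.08
grasp B 24
   [ 0.84  1.02 -1.12  2.05  1.69  0.63 -2.6 ] elbow [ 294. -370.  612.] marg 0.13
   [ 0.71  0.85 -0.82  2.05  1.67  0.35 -2.67] elbow [ 303. -292.  685.] marg 0.12
place A 32
   [ 0.46  0.73 -0.7   2.17  1.94  0.33 -0.04] elbow [ 327. -183.  733.] marg 0.1
   [ 0.61  0.86 -0.99  2.17  1.83  0.57  0.13] elbow [ 334. -262.  681.] marg 0.26
place B 0
```

```bash
cat > sim.py <<'E'
from ik import *
def jac(q):
    p,M,_=FK(q,X);J=np.zeros((6,7));e=1e-5
    for i in range(7):
        d=q.copy();d[i]+=e;a,N,_=FK(d,X);J[:3,i]=(a-p)/e/1000;J[3:,i]=R.from_matrix(N@M.T).as_rotvec()/e
    return J,p,M
def track(q,p,Rt,steps=12,lam=0.01,bias=None,kb=0):
    q=q.copy()
    for _ in range(steps):
        J,a,M=jac(q); e=np.concatenate([(p-a)/1000,R.from_matrix(Rt@M.T).as_rotvec()])
        Ji=J.T@np.linalg.inv(J@J.T+lam**2*np.eye(6)); dq=Ji@e
        if bias is not None: dq+=(np.eye(7)-Ji@J)@(kb*(bias-q))
        dq*=min(1,.05/np.abs(dq).max())
        q=np.clip(q+dq,lo,hi)
    return q
def run(q,p0,R0,rows,verbose=False,**k):
    for r in rows:
        p=p0+R0@np.array(r[:3]); Rt=R0@R.from_rotvec(np.radians(r[3:6])).as_matrix()
        q=track(q,p,Rt,**k)
        if verbose: 
            a,M,P=FK(q,X); print(q.round(2),'err',np.linalg.norm(a-p).round(1),np.degrees(R.from_matrix(Rt@M.T).magnitude()).round(1),'elb',P[1].round(0),'wr',P[2].round(0))
    return q,p,Rt
def rows(s): return [[float(x) for x in r.split()] for r in s.split(';')]
c1='-20 -20 -3 0 0 0 1;-60 -57 -8 0 -3 -4 1;-100 -95 -13 -1 -5 -8 1;-140 -132 -18 -2 -8 -12 1;-180 -170 -23 -3 -10 -15 1;-220 -208 -28 -4 -12 -18 1;-260 -246 -33 -5 -14 -20 1;-290 -275 -37 -5 -15 -22 1'
c2='-20 -42 0 -1 -2 -3 1;-40 -84 0 -1.5 -4 -5 1;-60 -126 0 -2 -5 -7 1;-80 -168 0 -3 -7 -10 1;-100 -210 0 -3.5 -9 -12 1;-120 -252 0 -4 -10 -15 1;-140 -290 0 -4.8 -12 -17 1;-144 -302 0 -4.8 -12 -17.2 1'
c3='0 -3 20 0 0 -0.4 1;0 -3 45 0 0 -0.4 1;0 -3 70 0 0 -0.4 1;0 -3 95 0 0 -0.4 1;0 -3 120 0 0 -0.4 1;0 -3 140 0 0 -0.4 1;0 -3 140 0 0 -0.4 1;0 -3 140 0 0 -0.4 1'
q0=np.array([-1.187, 0.628, 0.038, 1.517, -0.027, 0.996, -0.02])
if __name__=='__main__':
  print('meas',[-.709,.221,.102,2.16,.236,.537,.705],[.536,.267,-.307,2.099,-.405,.381,2.415],[ 0.25,0.52,-0.05,2.06,-0.95,0.23,2.94])
  for lam in(1e-3,.03,.1):
   for bias,kb in((None,0),(q0,.02),((lo+hi)/2,.02),(q0,.1)):
    p0,R0,_=FK(q0,X); q=q0; o=[]
    for c in(c1,c2,c3):
      q,p0,R0=run(q,p0,R0,rows(c),lam=lam,bias=bias,kb=kb); o.append(q.round(2).tolist())
    print(lam,kb,None if bias is None else bias[0],*o,sep='\n  ')
E
python3 sim.py
```

```text
meas [-0.709, 0.221, 0.102, 2.16, 0.236, 0.537, 0.705] [0.536, 0.267, -0.307, 2.099, -0.405, 0.381, 2.415] [0.25, 0.52, -0.05, 2.06, -0.95, 0.23, 2.94]
0.001
  0
  None
  [-0.67, 0.22, 0.09, 2.16, 0.2, 0.53, 0.76]
  [0.56, 0.27, -0.33, 2.1, -0.4, 0.39, 2.41]
  [0.44, 0.55, -0.31, 2.1, -0.56, 0.23, 2.58]
0.001
  0.02
  -1.187
  [-0.68, 0.22, 0.1, 2.16, 0.2, 0.53, 0.76]
  [0.62, 0.28, -0.42, 2.1, -0.33, 0.38, 2.34]
  [0.55, 0.57, -0.48, 2.1, 0.39, 0.23, 1.65]
0.001
  0.02
  0.0
  [-0.07, 0.27, -0.66, 2.16, 0.57, 0.62, 0.37]
  [1.16, 0.54, -1.25, 2.1, 0.8, 0.51, 1.24]
  [0.8, 0.71, -0.89, 2.1, 1.34, 0.33, 0.76]
0.001
  0.1
  -1.187
  [-0.68, 0.22, 0.11, 2.16, 0.19, 0.53, 0.77]
  [0.83, 0.32, -0.7, 2.1, -0.04, 0.36, 2.06]
  [0.6, 0.59, -0.55, 2.1, 0.75, 0.23, 1.3]
0.03
  0
  None
  [-0.67, 0.22, 0.09, 2.16, 0.2, 0.53, 0.76]
  [0.56, 0.27, -0.33, 2.1, -0.4, 0.39, 2.41]
  [0.44, 0.55, -0.31, 2.1, -0.56, 0.23, 2.58]
0.03
  0.02
  -1.187
  [-0.68, 0.22, 0.1, 2.16, 0.2, 0.53, 0.76]
  [0.62, 0.28, -0.42, 2.1, -0.33, 0.38, 2.34]
  [0.55, 0.57, -0.48, 2.1, 0.39, 0.23, 1.65]
0.03
  0.02
  0.0
  [
[... 202 characters left out ...]
.82, 0.32, -0.69, 2.1, -0.04, 0.36, 2.05]
  [0.6, 0.59, -0.55, 2.1, 0.75, 0.23, 1.3]
0.1
  0
  None
  [-0.67, 0.22, 0.09, 2.16, 0.2, 0.53, 0.76]
  [0.56, 0.27, -0.34, 2.1, -0.4, 0.39, 2.41]
  [0.43, 0.54, -0.3, 2.09, -0.54, 0.23, 2.56]
0.1
  0.02
  -1.187
  [-0.68, 0.22, 0.1, 2.16, 0.2, 0.53, 0.76]
  [0.61, 0.28, -0.41, 2.1, -0.32, 0.38, 2.32]
  [0.56, 0.57, -0.49, 2.09, 0.42, 0.23, 1.62]
0.1
  0.02
  0.0
  [-0.07, 0.28, -0.66, 2.16, 0.58, 0.62, 0.36]
  [1.15, 0.54, -1.25, 2.1, 0.82, 0.52, 1.22]
  [0.79, 0.7, -0.88, 2.1, 1.35, 0.33, 0.74]
0.1
  0.1
  -1.187
  [-0.7, 0.23, 0.11, 2.15, 0.2, 0.53, 0.76]
  [0.74, 0.32, -0.63, 2.08, -0.02, 0.36, 2.01]
  [0.56, 0.59, -0.52, 2.09, 0.75, 0.23, 1.28]
```

```bash
cat > plan.py <<'E'
from sim import *
from scipy.spatial.transform import Slerp
def seg(q,p0,R0,p1,R1,ds=15,da=4):
    n=int(max(np.linalg.norm(p1-p0)/ds,np.degrees(R.from_matrix(R0.T@R1).magnitude())/da,1))+1
    w=R.from_matrix(R0.T@R1).as_rotvec(); mm=9
    for i in range(1,n+1):
        t=i/n; q=track(q,p0+t*(p1-p0),R0@R.from_rotvec(t*w).as_matrix(),steps=1,lam=.003)
        mm=min(mm,np.minimum(q-lo,hi-q).min())
    a,M,_=FK(q,X)
    return q,mm,np.linalg.norm(a-p1)
E
python3 - <<'E'
from plan import *
for y0 in (-59,):
 G=target(y0,24)
 fam=sorted(ik(*G,n=60,mg=.03),key=lambda q:q[2])
 print(len(fam))
 for q in fam[::max(1,len(fam)//8)]:
  H=target(-53,240); L=target(y0,36);P=target(60,36)
  qh,m1,e1=seg(q,*G,*H); ql,m2,e2=seg(q,*G,*L); qp,m3,e3=seg(ql,*L,*P)
  print(q.round(2),'| hov',qh.round(2),round(m1,2),e1.round(1),'| place',qp.round(2),round(min(m2,m3),2),e3.round(1))
E
```

```text
22
[ 0.87  1.06 -1.18  2.05  1.7   0.7   0.56] | hov [ 1.14  0.71 -1.25  2.12  1.12  0.65  0.95] 0.0 97.6 | place [ 0.68  1.03 -1.23  2.18  1.81  0.82  0.2 ] 0.02 0.2
[ 0.86  1.04 -1.16  2.05  1.69  0.67  0.55] | hov [ 1.14  0.7  -1.25  2.12  1.11  0.64  0.96] 0.0 95.1 | place [ 0.67  1.01 -1.2   2.18  1.81  0.8   0.19] 0.05 0.2
[ 0.81  0.96 -1.03  2.05  1.68  0.54  0.52] | hov [ 1.15  0.66 -1.25  2.11  1.05  0.6   1.02] 0.0 76.5 | place [ 0.63  0.93 -1.09  2.18  1.83  0.68  0.14] 0.16 0.8
[ 0.8   0.94 -1.    2.05  1.68  0.51  0.51] | hov [ 1.15  0.65 -1.25  2.11  1.03  0.6   1.04] 0.0 71.8 | place [ 0.63  0.92 -1.06  2.18  1.83  0.65  0.14] 0.19 3.2
[ 0.72  0.86 -0.84  2.05  1.67  0.37  0.48] | hov [ 1.15  0.61 -1.25  2.11  0.95  0.56  1.1 ] 0.0 47.7 | place [ 0.59  0.85 -0.93  2.17  1.85  0.52  0.11] 0.13 15.7
[ 0.69  0.84 -0.79  2.05  1.67  0.32  0.47] | hov [ 1.13  0.6  -1.25  2.11  0.95  0.53  1.11] 0.0 33.3 | place [ 0.58  0.83 -0.89  2.16  1.86  0.48  0.11] 0.08 20.2
[ 0.69  0.83 -0.77  2.05  1.67  0.31  0.46] | hov [ 1.12  0.6  -1.25  2.11  0.95  0.52  1.11] 0.0 30.3 | place [ 0.58  0.82 -0.88  2.16  1.86  0.47  0.1 ] 0.07 21.3
[ 0.68  0.83 -0.76  2.05  1.67  0.3   0.46] | hov [ 1.11  0.6  -1.25  2.11  0.95  0.52  1.11] 0.0 29.0 | place [ 0.58  0.82 -0.88  2.16  1.86  0.46  0.1 ] 0.06 22.0
[ 0.68  0.83 -0.76  2.05  1.67  0.3   0.46] | hov [ 1.11  0.6  -1.25  2.11  0.95  0.52  1.11] 0.0 28.6 | place [ 0.58  0.82 -0.87  2.16  1.86  0.46  0.1 ] 0.06 22.3
[ 0.67  0.82 -0.74  2.05  1.67  0.28  0.45] | hov [ 1.1   0.6  -1.24  2.11  0.96  0.5   1.11] 0.01 29.7 | place [ 0.57  0.81 -0.86  2.16  1.86  0.45  0.1 ] 0.04 23.8
[ 0.66  0.82 -0.74  2.05  1.67  0.28  0.45] | hov [ 1.09  0.6  -1.24  2.11  0.96  0.5   1.1 ] 0.01 31.0 | place [ 0.57  0.81 -0.85  2.16  1.86  0.44  0.1 ] 0.04 24.4
```

```bash
cat > search.py <<'E'
from plan import *
import time
M0=Fz(FY); O=np.append(FX,0)
bar=[M0@np.array([-24,y,270])+O for y in np.linspace(-143,143,23)]
for s in(-130,130): bar+=[M0@np.array([x,s,270])+O for x in(0,25,50,75,100)]+[M0@np.array([95,s,z])+O for z in(100,150,200,250)]
bar=np.array(bar)
walls=np.array([M0@slope(u,y,34)+O for u in(-58,58) for y in np.linspace(-125,125,11)])
def clear(p,Rt):
    L=np.linspace(0,400,17); ax=p[None]-L[:,None]*Rt[:,2]
    d=np.linalg.norm(bar[:,None]-ax[None],axis=2).min(0)
    ok=(d-np.where(L<60,62,62)).min()
    # fingertips vs walls
    d2=np.linalg.norm(walls-p,axis=1).min()
    return ok
def seg2(q,p0,R0,p1,R1,ds=12,da=2.5,log=None,coll=True):
    n=int(max(np.linalg.norm(p1-p0)/ds,np.degrees(R.from_matrix(R0.T@R1).magnitude())/da,1))+1
    w=R.from_matrix(R0.T@R1).as_rotvec(); mm=9;cl=99;er=0
    for i in range(1,n+1):
        t=i/n; p=p0+t*(p1-p0);Rt=R0@R.from_rotvec(t*w).as_matrix()
        q=track2(q,p,Rt); mm=min(mm,np.minimum(q-lo,hi-q).min())
        if coll: cl=min(cl,clear(p,Rt))
        if log is not None: log.append(q)
    a,M,_=FK(q,X)
    return q,mm,np.linalg.norm(a-p1),cl
def track2(q,p,Rt):
    for _ in range(2):
        J,a,M=jacA(q); e=np.concatenate([(p-a)/1000,R.from_matrix(Rt@M.T).as_rotvec()])
        dq=J.T@np.linalg.solve(J@J.T+1e-6*np.eye(6),e); dq*=min(1,.12/np.abs(dq).max()); q=np.clip(q+dq,lo,hi)
    return q
def jacA(q):
    b,c,d0,_,L1,_,L2,_,_,Lt=full(X); qq=q+X[:7]
    def Z(a): s,k=np.sin(a),np.cos(a); return np.array([[k,-s,0],[s,k,0],[0,0,1]])
    def Y(a): s,k=np.sin(a),np.cos(a); return np.array([[k,0,s],[0,1,0],[-s,0,k]])
    z=np.array([0,0,1.]);ax=[];og=[];M=np.eye(3);p=np.array([0,0,d0])
    ax.append(-M[:,2]);og.append(p);M=M@Z(-qq[0]+b)
    ax.append(M[:,1]);og.append(p);M=M@Y(qq[1])
    ax.append(-M[:,2]);og.append(p);M=M@Z(-qq[2]);p=p+L1*M[:,2]
    ax.append(M[:,1]);og.append(p);M=M@Y(qq[3])
    ax.append(-M[:,2]);og.append(p);M=M@Z(-qq[4]);p=p+L2*M[:,2]
    ax.append(M[:,1]);og.append(p);M=M@Y(qq[5])
    ax.append(-M[:,2]);og.append(p);M=M@Z(-qq[6]+c);p=p+Lt*M[:,2]
    J=np.zeros((6,7))
    for i in range(7): J[:3,i]=np.cross(ax[i],p-og[i])/1000;J[3:,i]=ax[i]
    return J,p,M
def pose(x,y,z,dyaw,tilt,roll):
    b=target(0,0,0,0)[1]
    t=target(0,0,0,tilt)[1]
    return np.array([x,y,z]),R.from_euler('z',dyaw,degrees=True).as_matrix()@t@R.from_euler('x',roll,degrees=True).as_matrix()
E
cat > rs.py <<'E'
from search import *
import sys
s=ctrl.read_state(); qc=np.array(s['qpos']); pc,Rc,_=FK(qc,X)
seed=int(sys.argv[1]); rng=np.random.default_rng(seed)
G=target(-59,24);PG=target(-59,100);Lf=target(-59,36);P=target(60,36)
back=(pc-130*Rc[:,2],Rc)
q1,_,_,_=seg2(qc,pc,Rc,*back)
best=-9;t0=time.time()
while time.time()-t0<250:
    n=rng.integers(1,3); W=[]
    for _ in range(n): W.append([rng.uniform(380,560),rng.uniform(-330,150),rng.uniform(220,420),rng.uniform(-90,90),rng.uniform(0,55),rng.uniform(-40,40)])
    W.append([*(PG[0]+rng.uniform(-60,60,3)-[40,0,0]),rng.uniform(-30,30),rng.uniform(20,50),rng.uniform(-20,20)])
    q=q1;cur=back;mm=9;bad=False
    for w in [pose(*w) for w in W]+[PG,G,Lf,P]:
        q,m,e,c=seg2(q,*cur,*w); cur=w; mm=min(mm,m)
        if m<.03 or e>1 or c<(-5 if w not in() else 0): bad=True;break
    if bad: continue
    if mm>best: best=mm; print(round(mm,3),[[round(float(x)) for x in w] for w in W],q.round(2),flush=True)
E
for i in 1 2 3 4; do python3 rs.py $i > rs$i.txt 2>&1 & done; wait; tail -n 3 rs?.txt
```

```text
==> rs1.txt <==
Traceback (most recent call last):
BrokenPipeError: [Errno 32] Broken pipe

==> rs2.txt <==
this script no longer has the robot

==> rs3.txt <==
Traceback (most recent call last):
BrokenPipeError: [Errno 32] Broken pipe

==> rs4.txt <==
```

```bash
cat > hc.py <<'E'
from search import *
import sys
qc=np.load('qc.npy'); pc,Rc,_=FK(qc,X)
rng=np.random.default_rng(int(sys.argv[1])); PGH=90
G=target(-59,24);PG=target(-59,PGH);Lf=target(-59,36);P=target(62,36);Q=target(62,120)
back=(pc-130*Rc[:,2],Rc)
q1,_,_,_=seg2(qc,pc,Rc,*back)
lob=np.array([380,-330,230,-100,0,-45]);hib=np.array([560,150,450,60,60,45])
n3=Fz(FY)@np.array([-s28,0,c28])
def score(W,stop=-1e9):
    q=q1;cur=back;mm=.3;pen=0;pl=0
    for i,w in enumerate([pose(*w) for w in W]+[PG,G,Lf,P,Q]):
        if i<len(W): pen+=max(0,75-n3@(w[0]-target(0,0)[0]))/50
        pl+=np.linalg.norm(w[0]-cur[0])/400+R.from_matrix(cur[1].T@w[1]).magnitude()
        q,m,e,c=seg2(q,*cur,*w,ds=20,da=4); cur=w; mm=min(mm,m)
        pen+=min(e,200)/50+max(0,4-c)/20*(i<=len(W))
        if mm-pen<stop-.0: return -1e9
    return mm-pen-.01*pl
seedW=np.array([[393, -150, 345, -9, 33, 9], [401, -93, 404, -78, 36, 17], [570, -65, 121, -21, 27, 8]],float)
best=seedW.copy();bs=score(best);print(bs)
t0=time.time();sig=1.
while time.time()-t0<420:
    sg=10**rng.uniform(-1.2,.2)
    W=best+rng.normal(size=best.shape)*sg*np.array([40,60,40,20,12,12])*(rng.random(best.shape)<.5)
    W[:-1]=np.clip(W[:-1],lob,hib); W[-1,4]=np.clip(W[-1,4],15,55)
    s=score(W,bs)
    if s>bs: bs=s;best=W; print(round(bs,3),[[round(float(x)) for x in w] for w in W],flush=True)
E
export OFF=1 OMP_NUM_THREADS=1; for i in 1 2 3 4; do timeout 500 python3 hc.py $i > hc$i.txt 2>&1 & done; wait; tail -n 1 hc?.txt
```

```text
==> hc1.txt <==
0.139 [[385, -111, 387, -9, 29, 0], [459, -44, 413, -56, 39, 16], [533, -13, 160, -34, 17, 26]]

==> hc2.txt <==
0.134 [[405, -147, 408, -2, 34, 7], [415, -128, 415, -78, 35, 20], [551, -72, 129, -15, 22, 1]]

==> hc3.txt <==
0.139 [[399, -152, 407, -5, 33, 1], [439, -88, 406, -68, 36, 3], [561, -61, 136, -45, 23, 6]]

==> hc4.txt <==
0.132 [[423, -6, 417, 4, 33, 2], [437, 2, 351, -87, 35, 6], [496, -127, 214, -26, 22, 19]]
```

```bash
cat > tr.py <<'E'
from search import *
qc=np.load('qc.npy'); pc,Rc,_=FK(qc,X)
G=target(-59,24);PG=target(-59,90);Lf=target(-59,36);P=target(62,36);Q=target(62,120)
for W in ([[385, -111, 387, -9, 29, 0], [459, -44, 413, -56, 39, 16], [533, -13, 160, -34, 17, 26]],[[399, -152, 407, -5, 33, 1], [439, -88, 406, -68, 36, 3], [561, -61, 136, -45, 23, 6]]):
  cur=(pc-130*Rc[:,2],Rc); q=seg2(qc,pc,Rc,*cur)[0]; print(q.round(2))
  for w in [pose(*w) for w in W]+[PG,G,Lf,P,Q]:
    q,m,e,c=seg2(q,*cur,*w,ds=10,da=2);cur=w; print(q.round(2),round(m,2),e.round(1),round(c),'elb',FK(q,X)[2][1].round())
E
OFF=1 python3 tr.py
```

```text
[ 0.12  0.28  0.21  2.06 -0.69  0.51  2.7 ]
[ 0.13 -0.15  0.29  2.26 -0.39  0.62  2.37] 0.21 0.0 29 elb [-72.  13. 875.]
[ 0.23  0.2  -0.82  2.02  0.92  1.28 -0.25] 0.2 0.0 99 elb [111. -33. 868.]
[ 0.13  0.75 -0.75  1.98  1.15  1.18 -0.15] 0.42 0.0 12 elb [373. -70. 728.]
[ 0.84  0.78 -0.98  2.09  1.43  0.41  0.7 ] 0.18 0.0 5 elb [ 244. -306.  717.]
[ 0.75  0.89 -0.89  2.05  1.67  0.41  0.49] 0.17 0.0 4 elb [ 300. -310.  671.]
[ 0.76  0.86 -0.9   2.06  1.63  0.4   0.52] 0.17 0.0 4 elb [ 291. -308.  682.]
[ 0.58  0.87 -0.99  2.18  1.85  0.58  0.09] 0.18 0.0 5 elb [ 343. -253.  678.]
[ 0.68  0.67 -1.05  2.22  1.57  0.49  0.29] 0.2 0.0 4 elb [ 260. -234.  755.]
[ 0.12  0.28  0.21  2.06 -0.69  0.51  2.7 ]
[ 0.27 -0.11  0.33  2.2  -0.59  0.69  2.72] 0.22 0.0 30 elb [-50.  17. 877.]
[ 0.71  0.07 -1.06  2.11  0.83  1.01 -0.18] 0.19 0.0 99 elb [ 34. -32. 878.]
[ 0.44  0.75 -0.86  2.13  1.45  0.89 -0.41] 0.19 0.0 28 elb [ 335. -179.  728.]
[ 0.86  0.79 -1.02  2.09  1.45  0.44  0.69] 0.21 0.0 5 elb [ 243. -315.  710.]
[ 0.76  0.9  -0.93  2.05  1.67  0.44  0.5 ] 0.21 0.0 4 elb [ 299. -320.  663.]
[ 0.78  0.88 -0.94  2.06  1.63  0.44  0.53] 0.21 0.0 4 elb [ 290. -318.  674.]
[ 0.6   0.89 -1.01  2.18  1.84  0.61  0.1 ] 0.22 0.0 5 elb [ 344. -261.  672.]
[ 0.7   0.69 -1.09  2.22  1.58  0.52  0.29] 0.16 0.0 4 elb [ 262. -244.  748.]
```

```bash
cat > to.py <<'E'
import sys; sys.argv+=[]
from search import *
def show(w):
    a,b=rel(*w); s=ctrl.read_state(); print('rel',a.round(1),b.round(1),'|d|',np.linalg.norm(a).round(),np.linalg.norm(b).round(),'q',s['qpos'].round(2),'F',s['force'].round(1),s['clock'])
E
python3 -m jog '0 0 -15 0 0 0 1;0 0 -35 0 0 0 1;0 0 -60 0 0 0 1;0 0 -85 0 0 0 1;0 0 -110 0 0 0 1;0 0 -130 0 0 0 1'; python3 -c "
from to import *
show(pose(399, -152, 407, -5, 33, 1))"
```

```text
clock: 4.05
eef_pos: [557.7, -104.2, 301.7]
tool_rot: [3.135, 0.47, -2.886]
force: [0.1, 0.3, -0.8]
width: 85.2
rel [  99.9   -5.1 -169. ] [ 4.  -6.   4.6] |d| 196.0 9.0 q [ 0.1   0.28  0.24  2.05 -0.69  0.51  2.69] F [ 0.1  0.3 -0.8] 4.05
```

```bash
python3 -m jog '20 -1 -34 1 -1 1 1;40 -2 -68 2 -2 2 1;60 -3 -102 2.5 -4 3 1;80 -4 -136 3 -5 4 1;100 -5 -169 4 -6 4.6 1;100 -5 -169 4 -6 4.6 1'; python3 -c "
from to import *
show(pose(439, -88, 406, -68, 36, 3))"
```

```text
clock: 4.8
eef_pos: [398.1, -152.7, 407.6]
tool_rot: [-3.123, 0.579, -2.98]
force: [0.1, 0.3, -0.3]
width: 85.7
rel [-41.7  57.8  28. ] [37.5 -0.7 51.9] |d| 77.0 64.0 q [ 0.19 -0.13  0.35  2.21 -0.52  0.65  2.64] F [ 0.1  0.3 -0.3] 4.8
```

```bash
python3 -m jog '-2.6 3.6 1.8 2.3 0 3.2 1;-5.2 7.2 3.5 4.7 0 6.5 1;-7.8 10.8 5.2 7 0 9.7 1;-10.4 14.4 7 9.4 0 13 1;-13 18 8.8 11.7 0 16.2 1;-15.6 21.7 10.5 14 0 19.5 1;-18.2 25.3 12.2 16.4 0 22.7 1;-20.8 28.9 14 18.7 -0.3 26 1'; python3 -c "
from to import *
show(pose(439, -88, 406, -68, 36, 3))"
```

```text
clock: 5.8
eef_pos: [420.4, -118.4, 404.3]
tool_rot: [-3.098, 0.593, 2.761]
force: [-0.4, -0.4, -0.2]
width: 85.4
rel [-5.9 35.2  0.3] [18.7 -0.7 26.1] |d| 36.0 32.0 q [ 0.59 -0.15 -0.47  2.25  0.28  0.49  1.07] F [-0.4 -0.4 -0.2] 5.8
```

```bash
python3 -m jog '-0.7 4.4 0 2.3 0 3.2 1;-1.5 8.8 0 4.7 0 6.5 1;-2.2 13.2 0 7 0 9.7 1;-3 17.6 0 9.4 -0.3 13 1;-3.7 22 0 11.7 -0.4 16.2 1;-4.4 26.4 0.2 14 -0.5 19.5 1;-5.2 30.8 0.3 16.4 -0.6 22.8 1;-5.9 35.2 0.3 18.7 -0.7 26.1 1'; python3 -c "
from to import *
show(pose(439, -88, 406, -68, 36, 3))
show(pose(561, -61, 136, -45, 23, 6))
q=np.array(ctrl.read_state()['qpos'])
cur=pose(439, -88, 406, -68, 36, 3)
for w in [pose(561, -61, 136, -45, 23, 6),target(-59,90),target(-59,24),target(-59,36),target(62,36),target(62,120)]:
    q,m,e,c=seg2(q,*cur,*w,ds=10,da=2);cur=w; print(q.round(2),round(m,2),e.round(1),round(c))
"
```

```text
clock: 6.8
eef_pos: [438.8, -88.0, 405.9]
tool_rot: [-3.09, 0.627, 2.206]
force: [0.1, 0.5, 0.1]
width: 85.5
rel [-0.1  0.1  0. ] [ 0. -0.  0.] |d| 0.0 0.0 q [ 0.63  0.09 -1.04  2.09  0.82  1.08 -0.22] F [0.1 0.5 0.1] 6.8
rel [117.4 127.1 242.1] [ -8.3  11.2 -21. ] |d| 298.0 25.0 q [ 0.63  0.09 -1.04  2.09  0.82  1.08 -0.22] F [0.1 0.5 0.1] 6.8
[ 0.42  0.74 -0.84  2.13  1.44  0.87 -0.4 ] 0.22 0.0 28
[ 0.85  0.78 -0.99  2.09  1.43  0.42  0.69] 0.19 0.0 5
[ 0.75  0.89 -0.9   2.05  1.67  0.42  0.49] 0.18 0.0 4
[ 0.76  0.87 -0.91  2.06  1.63  0.42  0.52] 0.19 0.0 4
[ 0.59  0.88 -0.99  2.18  1.85  0.59  0.09] 0.19 0.0 5
[ 0.69  0.68 -1.06  2.22  1.57  0.5   0.29] 0.19 0.0 4
```

```bash
python3 -m jog '14 15 30 -1 1.4 -2.6 1;29 32 60 -2 2.8 -5.2 1;44 48 91 -3 4.2 -7.9 1;58 64 121 -4.1 5.6 -10.5 1;73 79 151 -5.2 7 -13.1 1;88 95 181 -6.2 8.4 -15.8 1;103 111 212 -7.3 9.8 -18.4 1;117.4 127.1 242.1 -8.3 11.2 -21 1'; python3 -c "
from to import *
show(pose(561, -61, 136, -45, 23, 6))
show(target(-59,90))
snap('side','s3')
"
```

```text
clock: 7.8
eef_pos: [561.2, -61.0, 134.5]
tool_rot: [-3.036, 0.398, 2.61]
force: [0.2, -0.4, 0.8]
width: 85.6
rel [-0.4 -0.2 -1.4] [ 0.  -0.2  0.2] |d| 1.0 0.0 q [ 0.43  0.74 -0.88  2.12  1.41  0.91 -0.4 ] F [ 0.2 -0.4  0.8] 7.8
rel [-67.7   0.9  -4.1] [-25.   -7.1 -40.3] |d| 68.0 48.0 q [ 0.43  0.74 -0.88  2.12  1.41  0.91 -0.4 ] F [ 0.2 -0.4  0.8] 7.8
```

View pics/s3.png

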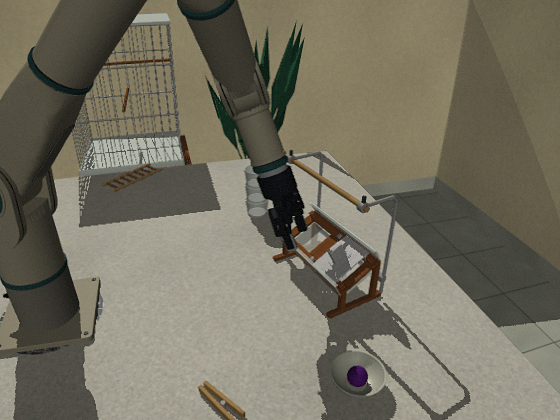

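```bash
OFF=1 python3 -c "
from search import *
p0,R0=pose(561, -61, 136, -45, 23, 6);p1,R1=target(-59,90)
w=R.from_matrix(R0.T@R1).as_rotvec()
for t in np.linspace(0,1,9):
  p=p0+t*(p1-p0);Rt=R0@R.from_rotvec(t*w).as_matrix()
  o=[]
  for y in(-57,-43,43,57):
    g=p+Rt@[0,y,-8]; q=Fz(FY).T@(g-O)-[0,0,85]; o.append(np.round([q[0]*c28+q[2]*s28,q[1],-q[0]*s28+q[2]*c28]).tolist())
  print(round(t,2),o,round(clear(p,Rt)))
"
```

```text
0.0 [[-85.0, -53.0, 117.0], [-76.0, -43.0, 111.0], [-25.0, 15.0, 74.0], [-16.0, 24.0, 68.0]] 28
0.12 [[-75.0, -62.0, 115.0], [-68.0, -52.0, 110.0], [-21.0, 12.0, 77.0], [-13.0, 23.0, 72.0]] 28
0.25 [[-65.0, -71.0, 113.0], [-59.0, -60.0, 109.0], [-17.0, 10.0, 80.0], [-11.0, 21.0, 75.0]] 26
0.38 [[-55.0, -80.0, 111.0], [-49.0, -68.0, 107.0], [-14.0, 7.0, 83.0], [-8.0, 19.0, 79.0]] 24
0.5 [[-45.0, -89.0, 108.0], [-40.0, -76.0, 105.0], [-11.0, 3.0, 86.0], [-6.0, 16.0, 83.0]] 21
0.62 [[-34.0, -96.0, 106.0], [-30.0, -83.0, 103.0], [-8.0, -1.0, 89.0], [-5.0, 12.0, 87.0]] 18
0.75 [[-23.0, -103.0, 103.0], [-20.0, -90.0, 102.0], [-5.0, -6.0, 92.0], [-3.0, 8.0, 91.0]] 14
0.88 [[-11.0, -110.0, 101.0], [-10.0, -96.0, 100.0], [-3.0, -11.0, 95.0], [-1.0, 3.0, 94.0]] 10
1.0 [[-0.0, -116.0, 98.0], [0.0, -102.0, 98.0], [0.0, -16.0, 98.0], [0.0, -2.0, 98.0]] 5
```

Clear everywhere. Go, in 12 rows.

```bash
python3 -m jog '-5.6 0 -0.3 -2.1 -0.6 -3.4 1;-11.3 0 -0.7 -4.2 -1.2 -6.7 1;-17 0 -1 -6.3 -1.8 -10 1;-22.6 0.3 -1.3 -8.3 -2.4 -13.4 1;-28.2 0.4 -1.7 -10.4 -3 -16.8 1;-33.9 0.5 -2 -12.5 -3.6 -20.2 1;-39.5 0.5 -2.4 -14.6 -4.1 -23.5 1;-45.1 0.6 -2.7 -16.7 -4.7 -26.9 1'; python3 -c "
from to import *
show(target(-59,90))
"
```

```text
clock: 8.85
eef_pos: [596.3, -81.2, 156.9]
tool_rot: [-3.114, 0.453, 3.13]
force: [-0.6, -0.4, -0.6]
width: 86.0
rel [-19.7  -9.3   1.4] [ -8.4  -2.2 -13.4] |d| 22.0 16.0 q [ 0.73  0.72 -0.96  2.15  1.59  0.58  0.16] F [-0.6 -0.4 -0.6] 8.85
```

```bash
python3 -m jog '-5 -2.3 0.3 -2.1 -0.5 -3.4 1;-10 -4.7 0.7 -4.2 -1.1 -6.7 1;-15 -7 1 -6.3 -1.7 -10 1;-19.7 -9.3 1.4 -8.4 -2.2 -13.4 1;-19.7 -9.3 1.4 -8.4 -2.2 -13.4 1'; python3 -c "
from to import *
show(target(-59,90))
show(target(-59,24))
snap('wrist','w4');snap('side','s4')
from ov import *
ov('w4',130,60,530,330,2,[4.2],out='ov4')
"
```

```text
clock: 9.48
eef_pos: [614.5, -92.3, 164.1]
tool_rot: [3.141, 0.488, -2.896]
force: [-0.6, 0.7, 0.9]
width: 85.4
rel [-0.4  1.5 -0.2] [-0.1 -0.1 -0.3] |d| 2.0 0.0 q [ 0.86  0.76 -1.    2.08  1.43  0.43  0.68] F [-0.6  0.7  0.9] 9.475
rel [-0.4  1.7 65.8] [-0.1 -0.1 -0.3] |d| 66.0 0.0 q [ 0.86  0.76 -1.    2.08  1.43  0.43  0.68] F [-0.6  0.7  0.9] 9.475
```

View pics/ov4.png

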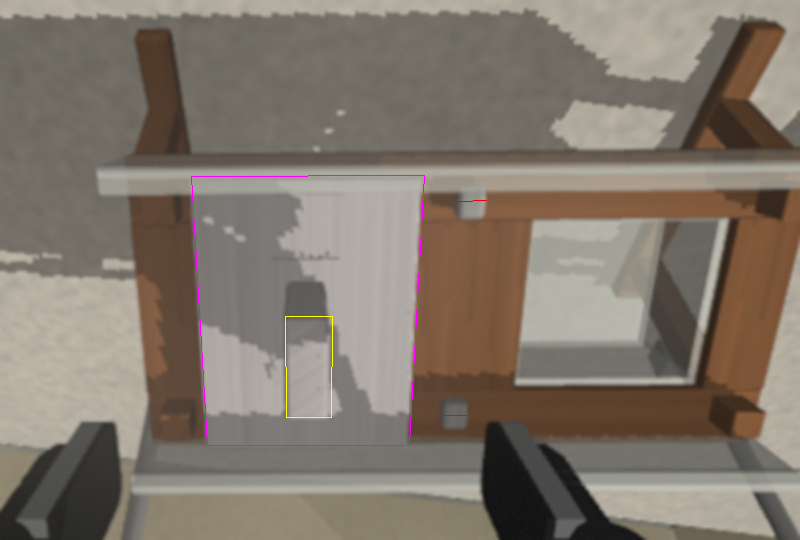

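View pics/s4.png

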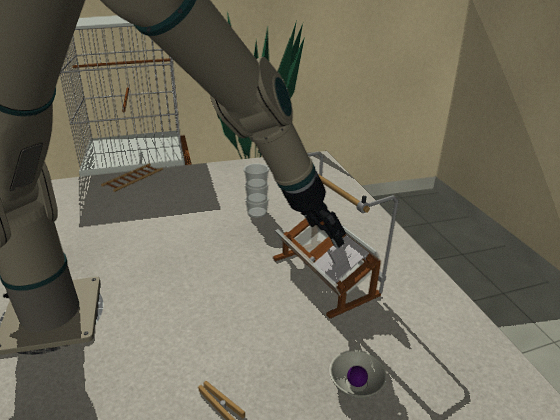

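```bash
python3 -m jog '0 0.5 12 0 0 -0.3 1;0 1 26 0 0 -0.3 1;0 1 40 0 0 -0.3 1;0 1 54 0 0 -0.3 1;0 1 65 0 0 -0.3 1;0 1 65 0 0 -0.3 1'; python3 -c "
from to import *
show(target(-59,24))"
```

```text
clock: 10.32
eef_pos: [643.5, -81.9, 106.1]
tool_rot: [-3.139, 0.487, -2.885]
force: [0.7, 0.3, -0.2]
width: 85.5
rel [-0.5 -1.4  0.2] [-0.  -0.1  0.3] |d| 1.0 0.0 q [ 0.77  0.88 -0.93  2.05  1.67  0.45  0.49] F [ 0.7  0.3 -0.2] 10.325
```

```bash
python3 -m jog '0 -1 0 0 0 0 -1;0 -1 0 0 0 0 -1;0 -1 0 0 0 0 -1;0 -1 0 0 0 0 -1;0 -1 0 0 0 0 -1;0 -1 0 0 0 0 -1;0 -1 0 0 0 0 -1;0 -1 0 0 0 0 -1'; python3 -c "
from to import *
show(target(-59,36))"
```

```text
clock: 11.32
eef_pos: [643.9, -83.8, 107.0]
tool_rot: [-3.137, 0.488, -2.885]
force: [-3.2, -1.4, 5.4]
width: 13.2
rel [ -0.2   0.6 -11. ] [-0.1 -0.   0.3] |d| 11.0 0.0 q [ 0.77  0.87 -0.93  2.05  1.67  0.44  0.49] F [-3.2 -1.4  5.4] 11.325
```

```bash
python3 -m jog '0 0 -3 0 0 0 -1;0 0 -6 0 0 0 -1;0 0 -9 0 0 0 -1;0 0 -12 0 0 0 -1;0 0 -12 0 0 0 -1'; python3 -c "
from to import *
show(target(61,36))
d=snap('wrist','w5')
from ov import *
ov('w5',130,60,530,330,2,[4.2],lift=12,out='ov5')"
```

```text
clock: 11.95
eef_pos: [638.4, -85.2, 117.5]
tool_rot: [-3.137, 0.488, -2.885]
force: [2.0, -0.7, -1.5]
width: 13.4
rel [ -0.8 120.6   0.7] [-0.1 -0.   0.3] |d| 121.0 0.0 q [ 0.79  0.85 -0.93  2.06  1.63  0.43  0.52] F [ 2.  -0.7 -1.5] 11.95
```

View pics/ov5.png

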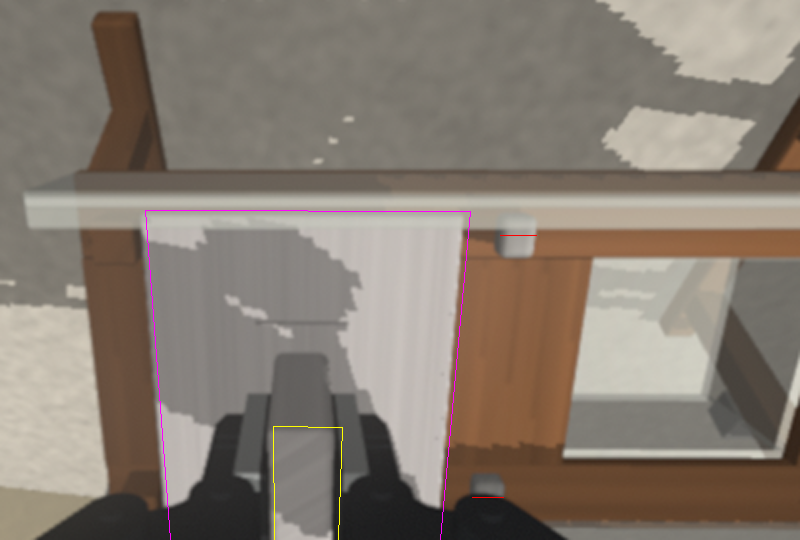

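```bash
python3 -m jog '0 10 0 0 0 0 -1;0 26 0 0 0 0 -1;-0.2 44 0 0 0 0 -1;-0.3 62 0 0 0 0 -1;-0.4 80 0 0 0 0 -1;-0.5 98 0 0 0 0 -1;-0.6 114 0 0 0 0 -1;-0.6 114 0 0 0 0 -1'; python3 -c "
from to import *
show(target(54,36))
d=snap('wrist','w6')
from ov import *
ov('w6',130,60,530,330,2,[117],lift=12,out='ov6')"
```

```text
clock: 13.0
eef_pos: [609.5, 27.1, 117.0]
tool_rot: [-3.139, 0.487, -2.883]
force: [0.4, 0.1, -2.2]
width: 13.3
rel [-0.6 -2.4  0.5] [ 0.1 -0.1  0.4] |d| 3.0 0.0 q [ 0.62  0.86 -1.03  2.17  1.82  0.61  0.12] F [ 0.4  0.1 -2.2] 13.0
```

View pics/ov6.png

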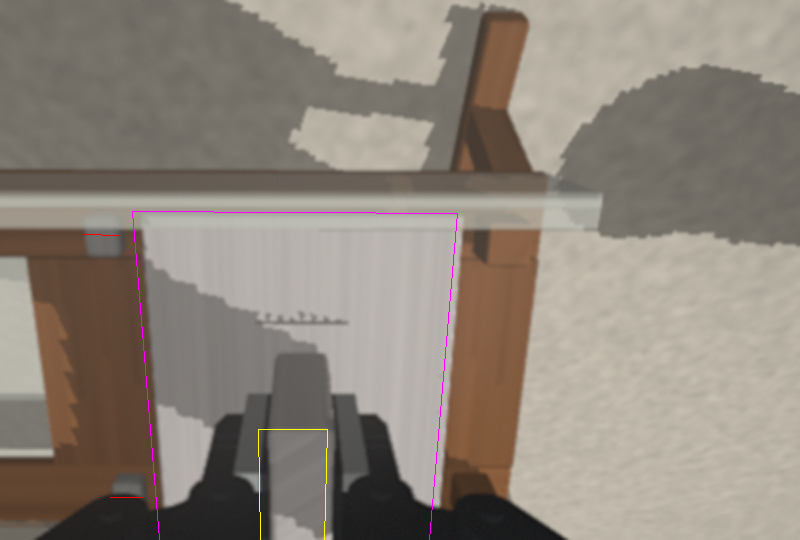

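```bash
python3 -m jog '0 0 3 0 0 0 -1;0 0 6 0 0 0 -1;0 0 9 0 0 0 -1;0 0 11.5 0 0 0 -1;0 0 12 0 0 0 -1;0 0 12 0 0 0 -1'; python3 -c "
from to import *
show(target(57,24))
d=snap('wrist','w7')
from ov import *
ov('w7',130,60,530,330,2,[119.5],lift=0,out='ov7')"
```

```text
clock: 13.8
eef_pos: [615.1, 26.8, 107.0]
tool_rot: [-3.137, 0.487, -2.885]
force: [-7.0, -2.5, 6.9]
width: 12.7
rel [-0.6  2.3  1.2] [-0.1 -0.1  0.3] |d| 3.0 0.0 q [ 0.61  0.88 -1.02  2.16  1.84  0.62  0.11] F [-7.  -2.5  6.9] 13.8
```

View pics/ov7.png

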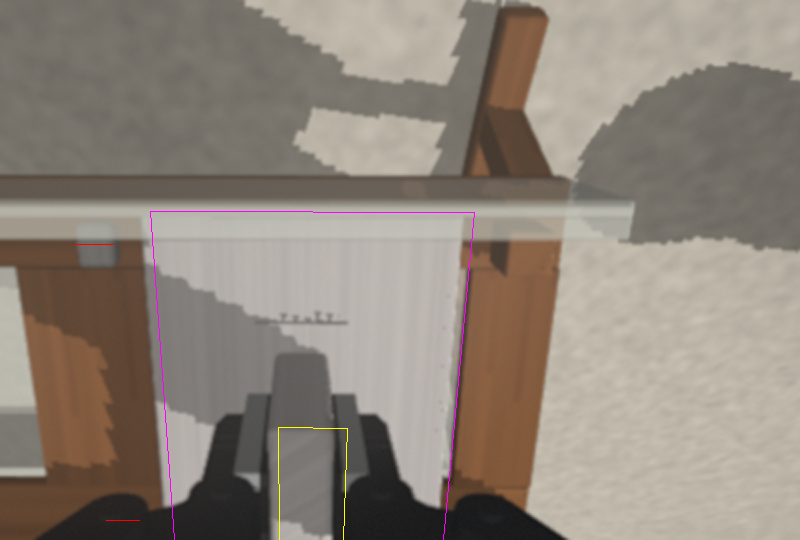

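```bash
python3 -m jog '0 0 0 0 0 0 0.2;0 0 0 0 0 0 0.2;0 0 0 0 0 0 0.2;0 0 0 0 0 0 0.2;0 0 0 0 0 0 0.2'; python3 -c "
from to import *
show(target(57,150))"
```

```text
clock: 14.48
eef_pos: [615.8, 26.8, 106.6]
tool_rot: [-3.138, 0.488, -2.886]
force: [0.1, 0.5, -1.1]
width: 51.3
rel [  -0.     2.3 -125.5] [-0.1 -0.1  0.3] |d| 126.0 0.0 q [ 0.61  0.89 -1.02  2.16  1.85  0.62  0.11] F [ 0.1  0.5 -1.1] 14.475
```

```bash
python3 -m jog '0 0 -10 0 0 0 0.2;0 0 -25 0 0 0 0.2;0 0 -40 0 0 0 0.2;0 0 -55 0 0 0 0.2;5 0 -70 0 0 0 0.2;15 0 -85 0 0 0 0.2;25 0 -95 0 0 0 0.2;25 0 -95 0 0 0 0.2'; python3 -c "
from to import *
show(target(57,150))
snap('wrist','w8');snap('side','s8')
from ov import *
ov('w8',130,60,530,330,2,[118],lift=0,out='ov8')
d=load('w8')
def dk(p):
  q=Fz(FY).T@(p-np.append(FX,0))-[0,0,85]; return np.round([q[0]*c28+q[2]*s28,q[1],-q[0]*s28+q[2]*c28],1)
for u in range(200,420,15): print(u,dk(world(d,u,150)))"
```

```text
clock: 15.48
eef_pos: [550.0, 9.5, 178.7]
tool_rot: [-3.137, 0.487, -2.885]
force: [0.1, -1.0, 0.2]
width: 51.5
rel [-26.3   2.8 -29.9] [-0.1 -0.1  0.3] |d| 40.0 0.0 q [ 0.73  0.67 -1.09  2.27  1.66  0.51  0.2 ] F [ 0.1 -1.   0.2] 15.475
200 [-62.  -29.2 -62. ]
215 [-62.1 -13.9 -61.9]
230 [-62.1   1.4 -62.2]
245 [-62.3  16.9 -61.7]
260 [-62.3  32.2 -62. ]
275 [-62.6  47.5 -60. ]
290 [-62.4  62.8 -61.9]
305 [-62.6  78.1 -61.4]
320 [-62.9  93.2 -59.6]
335 [-62.8 108.6 -60.9]
350 [-67.3 117.  -29.1]
365 [-62.9 139.2 -61.2]
380 [-62.8 154.7 -61.9]
395 [-63.  169.7 -61.4]
410 [-63.  185.  -61.5]
```

View pics/ov8.png

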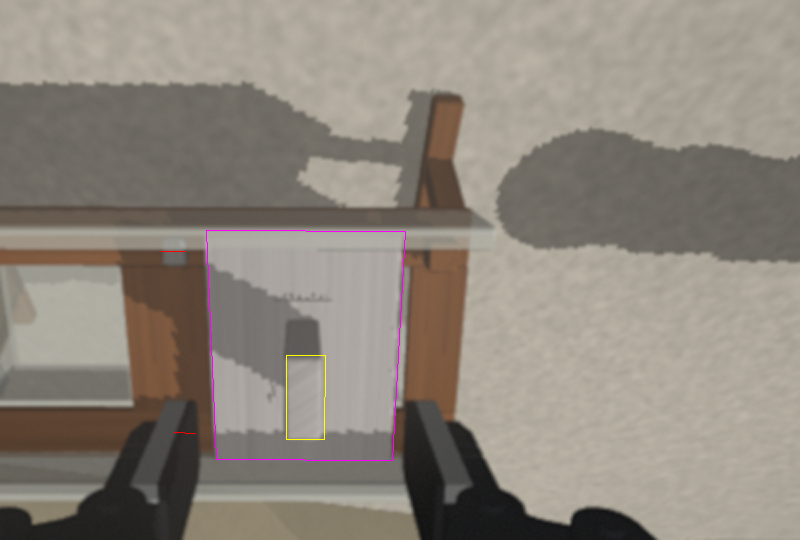

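View pics/s8.png

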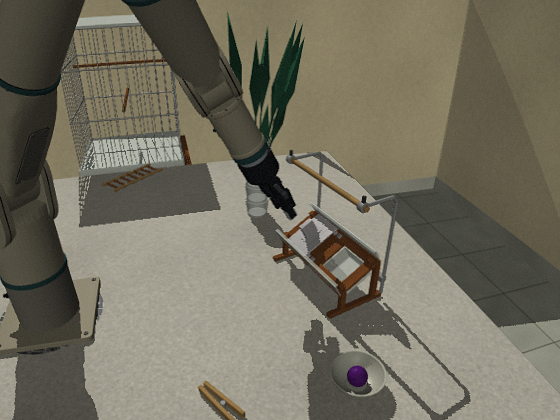

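```bash
python3 -c "
from h import *
d=load('w8')
def dk(p):
  q=Fz(FY).T@(p-np.append(FX,0))-[0,0,85]; return np.round([q[0]*c28+q[2]*s28,q[1],-q[0]*s28+q[2]*c28],1)
for u,v in((250,190),(250,220),(250,260),(310,200),(310,250),(283,250),(283,270)): print(dk(world(d,u,v)))
s=ctrl.read_state();print(s['force'],s['qd'].round(3),s['clock']);ctrl.finish_job()"
```

```text
[-40.7  28.5  14.7]
[-14.6  27.8  14.8]
[22.6 26.9 15.3]
[-32.7  77.6  15.6]
[12.6 79.2 15.3]
[-7.5 55.4 57. ]
[ 8.9 55.5 56.8]
[-0.26325269  0.58821019 -0.15023832] [-0.009  0.01   0.002 -0.014 -0.     0.001  0.002] 15.575
the job is handed in; nothing more can be done
```

The shutter now lies flat over the other cup, wholly past the bump, and I handed the job in at 15.6 s of the 34 s allowed. I took it by the fin at a 28° slant beneath the perch, lifted it 12 mm square off the slope, carried it about 115 mm along the rails, set it down and let go. I then backed out along the slant.

**Shutter:** The last wrist picture puts it at about 118 mm of travel (107 needed). The plate reads about 15 mm off the deck against 14 mm nominal, the same as before I moved it, so it is down on its rails.

**Robot and surroundings:** The gripper stood clear of everything with the wrist force near zero. I saw no jolt that would suggest touching the perch. In the last side view the cup tower, dish, ball and clothespin look where they were; I did not measure them.

**Possible fault:** My first approach came in with the wrong arm posture and ran joints 6 and 7 to the ends of their range. Joint 7 read 2.9408 against the 2.94 limit. I backed off and came in again with the elbow out to the side, and after that every joint I checked was well inside its range. If that reading counts as passing the range, the attempt would fail on it.

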